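# Secure a jar in its holder and open its safety cap

### The job

Pick up the slotted steel plate by its upright tab and lower it gently over the two pins of the jar holder, slot round the neck of the jar, until it lies flush on the block. Then open the jar's push-and-turn safety cap: press it down, and while it is pressed turn it counterclockwise (seen from above) about a sixth of a turn until it is free, and lift it straight up. Finish while still holding the cap in the gripper, still and upright, about 10 cm above the jar's mouth; the jar stays in its pocket, the plate stays flush on its pins, and the dropper bottle, tape roll and tube rack nearby are left alone.

Things in the scene. Friction and masses are not known exactly. Their poses are not given: they have to be found in the camera images.
- holder: Fixed aluminium block 144 (x) by 124 (y) by 55 mm high on a dark 6 mm foot 160 by 144 mm. Origin at table height under the centre of its square 68 mm pocket, where the jar stands, 8 mm above the table; the block reaches from x = -100 to +44 mm. z is up; its two pins are on its -x side.
- pins_mid (a point): Point on the top face of the holder midway between its two upright steel locating pins, at holder x = -68, y = 0, z = 55 mm; axes as the holder's. The pins stand 40 mm either side of this point along y, are 8 mm thick and 18 mm high, and taper over their top 7 mm to 3 mm.
- plate: Loose steel fork plate, 0.22 kg, 8 mm thick, at first flat on the table. Origin on its underside midway between its two 10.5 mm holes at y = +-40 mm. It spans x -30 to +73 mm, y +-62 mm; a 58 mm wide slot, open at the +x end, reaches back to x = +28 mm and goes round the jar's neck. Seated, its origin is at pins_mid and its axes match the holder's. Centre of mass 12 mm to +x of the origin.
- tab (a point): Point in the upright grip tab of the plate, 30 mm above the plate's underside, over its origin; axes as the plate's. The tab is 12 mm thick (y), 32 mm long (x) and rises to 45 mm above the underside: pinch it from above with the fingers closing along the plate's y.
- slot (a point): Point of the plate, level with its underside, at plate x = +68 mm, y = 0, in the slot: it lies on the jar's axis when the plate is seated.
- jar: White jar standing loose in the holder's pocket, 0.35 kg, square body 66 by 66 by 46 mm, round neck of 28 mm diameter up to 83 mm. Origin at the centre of its underside, z up, x as the holder's x. Its three neck lugs hold the cap.
- mouth (a point): Centre of the top of the jar's neck, 83 mm above the jar's underside.
- cap: Loose grey ribbed cap, 50 mm wide, 30 mm high, 0.04 kg, 1.5 mm sideways play. Origin at the centre of its lower rim, z up. Locked: rim 64 mm above the jar's underside (9 mm over the seated plate), x along the jar's x. Pressed down 4 mm or more (10 N; 7 mm is the stop) it turns counterclockwise from above; free to lift between 42 and 80 degrees, 60 is the middle.
- cap_grip (a point): Point on the cap's axis 18 mm above its lower rim: a good height at which to grip the cap across its 50 mm diameter, at any yaw.
- seal_disc (a joint): Sprung disc in the jar's mouth that pushes the cap up, m: 0 when the cap is locked and not pressed, grows as the cap is pressed down (stiffness 1200 N/m, 5.4 N at 0, stop at 0.0075), about -0.0045 when the cap is off.
- dropper_bottle: Amber dropper bottle, 31 mm wide, 87 mm high, bystander. Origin under its centre.
- tape_roll: Masking tape roll, 62 mm wide, 20 mm high, bystander. Origin under its centre.
- tube_rack: Empty blue tube rack, 55 by 110 by 40 mm, bystander. Origin under its centre.
Things that resemble listed ones, but are neither listed nor needed, are in the scene too. What is shaped like the cap but yellow is not meant.

How it is judged:
On the way, in this order (a step that is already met when the one before it is completed fails the run):
1. the plate lies flush on the holder over both pins, slot round the jar (z of plate in the frame of pins_mid below 0.003 m and distance between plate and pins_mid below 0.005 m and horizontal distance between slot and holder below 0.012 m and angle between the z axis of plate and the z axis of holder, either way round below 0.04 rad), for 0.2 s.
2. the cap is pressed down by more than 3 mm at its locked angle (value of joint seal_disc above 0.003 m and angle between the x axis of cap and the x axis of jar, either way round below 0.25 rad), for 0.05 s.
3. the cap is turned free (more than 35 degrees) while still on the jar (angle between the x axis of cap and the x axis of jar, either way round above 0.61 rad and z of cap in the frame of jar below 0.072 m), for 0.05 s.
At the end, for the whole second after the job is handed in: Cap held still by the gripper, upright within 15 degrees, rim 50 to 160 mm above the jar's mouth and within 35 mm of its axis, touching neither jar, plate nor holder; plate flush on both pins (3 mm, 2.3 degrees), slot round the jar; jar upright on its pocket floor (3 mm) (all of step 1 and z of cap in the frame of mouth between 0.05 and 0.16 m and horizontal distance between cap and mouth below 0.035 m and angle between cap's own z axis and vertical below 0.26 rad and linear speed of cap below 0.03 m/s and contact force between cap and the fingers above 1 N and contact force between cap and jar below 0.05 N and contact force between cap and plate below 0.05 N and contact force between cap and holder below 0.05 N and z of jar in the frame of holder below 0.011 m and horizontal distance between jar and holder below 0.006 m and angle between jar's own z axis and vertical below 0.05 rad); the arm keeps its last pose, push and grip.
It fails at once if the plate is dropped or slammed onto the holder (faster than 0.35 m/s within 15 mm of its seat) (horizontal distance between plate and pins_mid below 0.015 m and z of plate in the frame of pins_mid below 0.015 m and linear speed of plate above 0.35 m/s).
It fails at once if a bystander is moved by more than 30 mm (distance of any of dropper_bottle, tape_roll, tube_rack from where it was at the start of the episode above 0.03 m).
It also fails if it takes over 54 s, if anything falls off the work surface, if the arm or the gripper's body presses on something with over 40 N, if the wrist force passes 120 N, or if a joint passes its speed limit or range.

### The arm

A 6-joint arm with a two-finger parallel gripper is mounted at the origin on a cart in front of the work surface, level with it; the furniture and walls round the work are solid. World frame = base frame: x ahead of the robot, y to its left, z up, the work surface at z = 0. Lengths are in m, angles in rad, forces in N, time in s.
With the tool pointing down it reaches from about 0.35 to 0.875 m from the base axis. Payload 15.5 kg.
Tool frame: the origin (TCP) lies at the very end of the fingers, on their centre line; the grasp point (between the pads) lies 19 mm behind it; z points along the fingers, y is the line along which they close (so a half turn about z gives the same grasp; the last joint's range is limited). The gripper opens to 85 mm and grips with 20 to 120 N. Pads are 22 mm wide; open, the fingers measure 114 mm over their backs; the gripper's body (76 mm by 85 mm) begins 54 mm behind the grasp point. The pads swing forward as they close: fully open they stand 13 mm farther back than shut.
Start: joints at [-1.417, 0.494, 1.345, -0, 1.302, -0.096], TCP at [0.154, -0.606, 0.231] pointing down, gripper open.
Joint ranges: [-2.91, 2.91], [-0.82, 2.16], [0.22, 2.67], [-1.22, 4.37], [0.12, 2.79], [-3.08, 3.08]. Speed limits (rad/s): [1.89, 1.89, 2.57, 3.01, 3.01, 3.01].

### API

Orientations are given as a unit quaternion [x, y, z, w].
In Python, from plant import observe, snapshot, camera_params, job_done, look_for, mark_of gives the robot as it stands.
- The arm moves only by the tool servo_tool, never from a script. Its argument "moves" is a list of rows, each a list of 3 entries, a list of its own where there are three numbers: the closure, from -1 (fully open) to 1 (shut), then the shift along the world's x, y, z in mm, then the turn, a rotation vector about the world's x, y, z in rad. In form: [[fingers, [dx, dy, dz], [wx, wy, wz]], ...]. A call has 1 to 20 rows; each row is the pose to reach, as a shift and turn from the pose commanded when the call began; what a row does not reach only later rows make up. A row lasts 1/10 s, in which the tool goes at most 50 mm and 8.59 degrees, less where a joint would pass 70% of its speed; a pose out of reach is approached as far as the arm can. A call with a gripper value outside its range is refused whole. The fingers move at their own pace and stop on an object; the grip force is fixed at half the most. Time passes only in rows, so rows that repeat a pose let the fingers close. It gives the time, the measured TCP pose, the force, the opening and the grip force at its end, in the units of the state.
- observe(): the state, without advancing time (a new reading comes with each control period).
- snapshot(name): name is "side" or "top"; returns the picture (384x512x3 uint8, red, green, blue); there is no depth.
- camera_params(name): a dict with "camera_matrix" (3x3 intrinsics, pixels), "xyz" and "rotation" of the camera in the world. Camera axes: x right, y down, z forward; pixel columns grow to the right and rows downward; lengths in m; the calibration is good to about 2 mm. A picture is of the moment at which its call begins. camera_params takes no time and is no camera call.
- job_done(): hands the job in; it is judged then, once.
Trained networks look in the newest picture that a camera, given by its name, has taken for a name from the list of things; names that differ only in an ending like _2 or _b are one class to them, and where a whole thing is asked for, a point or a joint stands for the part that bears it (a point fixed in the world has none). Each returns a list of dicts, best first, with "score" (0 to 1); they miss things now and then, are a little off and sometimes report something else, mostly with a low value. They report only what shows in the picture. A call takes as long as a camera call. They do not tell look-alikes from the thing itself.
- look_for(camera, target): "bbox" ([left, top, right, bottom] as shares, 0 to 1, of the picture: columns of its width, rows of its height, round what is visible of it).
- mark_of(camera, target): "point" ([column, row] as shares, 0 to 1, of the picture: columns of its width, rows of its height: a listed point, or the origin of a listed thing).
The state is a dict: "time": time; "qpos": joint angles; "qvel": joint speeds; "joint_efforts": joint torques, N m; "position": TCP position; "eef_rot": TCP orientation; "wrist_force": force on the tool from outside, world axes, zero at the start; "torque": the same for the moment, N m; "finger_gap": finger opening in m; "finger_force": force on a finger pad.
Only numpy, scipy, OpenCV 4.12 (cv2) and the standard library are available. Lean on these libraries where they do the work, as an engineer would, in place of code of your own. Each camera call takes 0.05 s, during which the arm holds its last target. There are 200 camera calls.

## Working session

There is one attempt and no reset: what is moved stays moved. The work goes in short steps, Python scripts to look and compute and a tool call to move; the robot and the scene stay as the last step left them, time stands still between calls to the robot, and variables do not carry over. Pictures are saved under pics/ and viewed, at most 10 in all, crops included, and the job is handed in when it is done.

Besides the shell and the picture viewer there is one more tool, called in YAML: its name, and indented under it one key for each argument. servo_tool: Moves the arm, as the interface text tells. Its arguments: {"type":"object","properties":{"moves":{"type":"array","items":{"type":"array"}}},"required":["moves"]}

```bash
mkdir -p pics; cat > h.py <<'E'
import numpy as np, cv2
from plant import *
def P(cam):
    c=camera_params(cam); R=np.array(c["rotation"],float)
    if R.shape!=(3,3):
        from scipy.spatial.transform import Rotation as Q; R=Q.from_quat(R).as_matrix()
    return np.array(c["camera_matrix"]),np.array(c["xyz"]),R
def ray(cam,u,v):
    K,t,R=P(cam); return t,R@np.linalg.inv(K)@np.array([u,v,1.])
def onz(cam,u,v,z):
    t,d=ray(cam,u,v); return t+d*(z-t[2])/d[2]
def proj(cam,p):
    K,t,R=P(cam); q=K@R.T@(np.array(p)-t); return q[:2]/q[2]
def two(pa,pb):
    A=[];b=[]
    for cam,p in (("side",pa),("top",pb)):
        t,d=ray(cam,*p); d/=np.linalg.norm(d); M=np.eye(3)-np.outer(d,d); A.append(M); b.append(M@t)
    return np.linalg.lstsq(np.vstack(A),np.hstack(b),rcond=None)[0]
def save(cam,n,crop=None,s=1):
    im=snapshot(cam)[:,:,::-1]
    if crop: im=im[crop[1]:crop[3],crop[0]:crop[2]]
    cv2.imwrite("pics/"+n,cv2.resize(im,None,fx=s,fy=s,interpolation=cv2.INTER_CUBIC))
def marks(cam,t,n=3):
    return [(round(m["score"],2),np.round(np.array(m["point"])*[512,384],1)) for m in mark_of(cam,t)[:n]]
E
python3 - <<'E'
from h import *
np.set_printoptions(suppress=True,precision=4)
for c in("side","top"):
    save(c,c+"0.png",None,1.5); print(c,P(c)[1],P(c)[2].tolist(),P(c)[0].tolist())
    for t in("plate","tab","slot","holder","pins_mid","jar","mouth","cap","cap_grip"): print(t,marks(c,t))
print(observe())
E
```

```text
side [ 0.3019 -0.7112  0.4704] [[0.9068473452294421, -0.19968104344849114, 0.3711541099565452], [-0.42122071638221803, -0.39978359254748247, 0.814092247365297], [-0.014177465950038687, -0.89459519337919, -0.4466524817372957]] [[356.468244583456, 0.0, 250.89908109701832], [0.0, 356.468244583456, 196.31646777596652], [0.0, 0.0, 1.0]]
plate [(0.58, array([262.8, 279.9]))]
tab [(0.8, array([263.7, 264.5])), (0.52, array([212.3, 205.3]))]
slot [(0.95, array([298.5, 278.6]))]
holder [(0.83, array([216.7, 207.7]))]
pins_mid [(0.56, array([193.4, 196.8]))]
jar [(0.52, array([213.8, 206.4]))]
mouth [(0.23, array([297.9, 219.6]))]
cap [(0.81, array([223.4, 237.1])), (0.77, array([187.2, 245.3])), (0.5, array([212.3, 186.2]))]
cap_grip [(0.9, array([184.7, 236.5])), (0.71, array([223.2, 231.5])), (0.64, array([212.3, 180.8]))]
top [ 0.4194 -0.0302  0.9034] [[0.09372902397026298, -0.972135920152858, 0.2148641962127205], [-0.9955840264548127, -0.09265192673203335, 0.015101878719715536], [0.005226502999610694, -0.21533084595895335, -0.9765271683086943]] [[350.86535574167493, 0.0, 255.0975094087062
[... 328 characters left out ...]
]
cap [(0.9, array([250.6, 217.9])), (0.68, array([245. , 257.2])), (0.58, array([194.7, 200.6]))]
cap_grip [(0.85, array([196.4, 197.3])), (0.58, array([255.7, 220.4])), (0.57, array([247.8, 253.3]))]
{'time': 1.0, 'qpos': array([-1.4175,  0.4936,  1.3455,  0.    ,  1.3025, -0.0955]), 'qvel': array([ 0.001 ,  0.0003, -0.001 , -0.0004,  0.0008,  0.0005]), 'joint_efforts': array([  0.0021, -88.2034, -38.4285,  -0.0003,   0.0006,  -0.    ]), 'position': array([ 0.1539, -0.6057,  0.2313]), 'eef_rot': array([ 0.9923,  0.124 ,  0.    , -0.    ]), 'wrist_force': array([ 0.4512,  0.1539, -0.0024]), 'torque': array([-0.0103, -0.0321, -0.0051]), 'finger_force': 0.0, 'finger_gap': 0.08561484947712457}
```

View pics/side0.png

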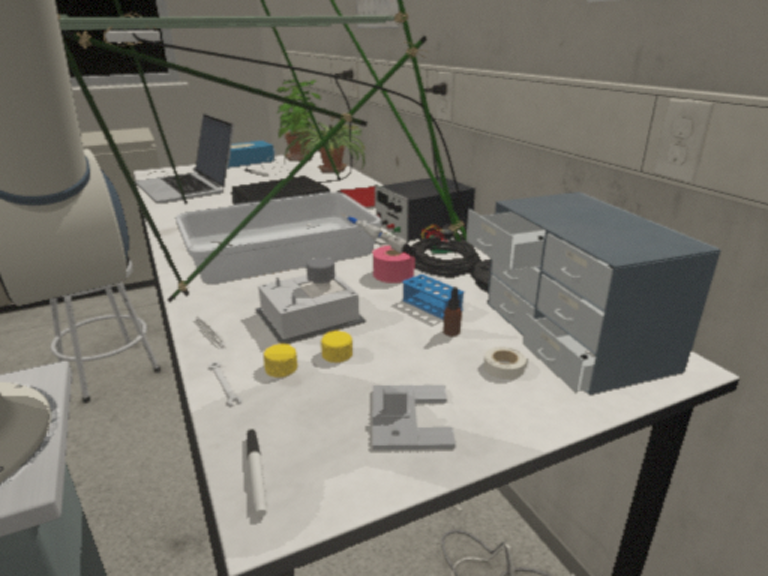

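View pics/top0.png

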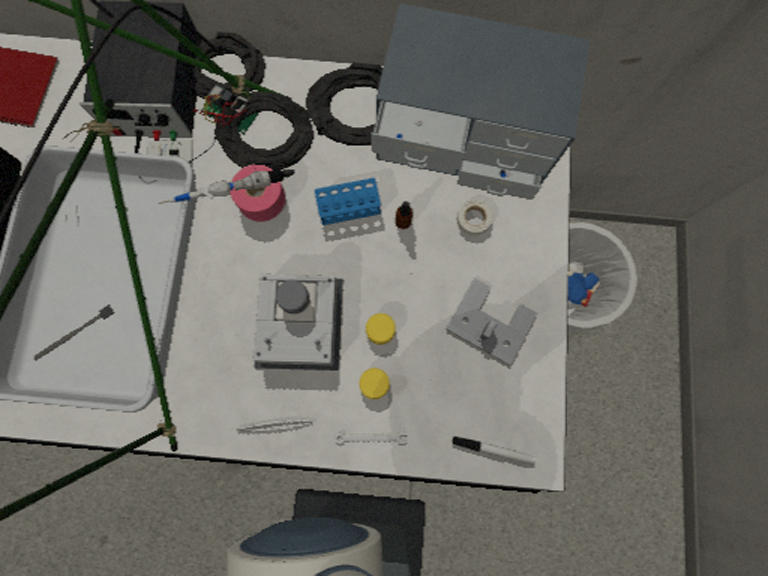

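Side: plate at (263,275), holder at (215,205) with the grey cap at (213,181), and yellow look-alikes at (187,241) and (224,232). Top: plate tab at (327,222), the two pins at (179,228) and (213,228), grey cap at (195,197), yellow caps at (253,219) and (250,256). The grey cap on the jar is the one meant, because the others are yellow. Next I measure and make an enlarged crop.

```bash
python3 - <<'E'
from h import *
np.set_printoptions(suppress=True,precision=4)
g={}
for c in("side","top"): g[c]=snapshot(c)
a=g["top"][170:260,160:380][:,:,::-1]; cv2.imwrite("pics/c1.png",cv2.resize(a,None,fx=3.6,fy=3.6,interpolation=cv2.INTER_CUBIC))
a=g["side"][160:310,160:320][:,:,::-1]; cv2.imwrite("pics/c2.png",cv2.resize(a,None,fx=4,fy=4,interpolation=cv2.INTER_CUBIC))
for n,s,t,z in [("tab",(263.7,264.5),(327.4,220.1),.03),("slot",(298.5,278.6),(335.2,200),0),("plate",(262.8,279.9),(323.8,223.3),0),("pins_mid",(193.4,196.8),(193.4,229.5),.055),("cap_grip",(212.3,180.8),(196.4,197.3),.09),("holder",(216.7,207.7),(198,204.5),0)]:
    print(n,"tri",two(s,t),"side",onz("side",*s,z),"top",onz("top",*t,z))
E
```

```text
tab tri [ 0.5582 -0.203   0.0355] side [ 0.5623 -0.1966  0.03  ] top [ 0.5583 -0.2039  0.03  ]
slot tri [ 0.6216 -0.2295 -0.0035] side [ 0.6223 -0.2333 -0.    ] top [ 0.6181 -0.2276  0.    ]
plate tri [ 0.5558 -0.2021 -0.003 ] side [ 0.5558 -0.2055  0.    ] top [ 0.5538 -0.201   0.    ]
pins_mid tri [0.5077 0.1225 0.0493] side [0.5113 0.1105 0.055 ] top [0.5008 0.1228 0.055 ]
cap_grip tri [0.572  0.121  0.0851] side [0.5657 0.1102 0.09  ] top [0.5737 0.1195 0.09  ]
holder tri [ 0.5758  0.1291 -0.0026] side [0.5777 0.1243 0.    ] top [0.5721 0.1294 0.    ]
```

View pics/c1.png

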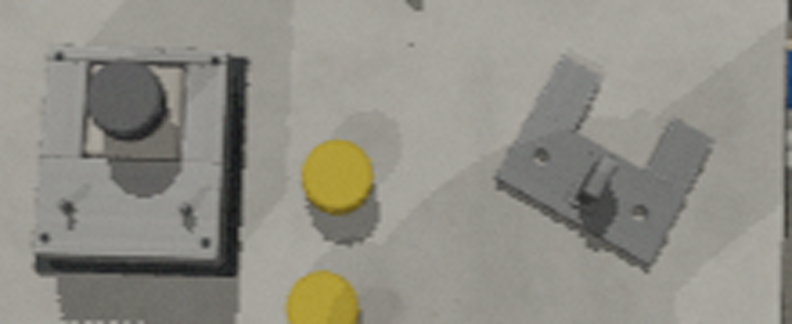

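View pics/c2.png

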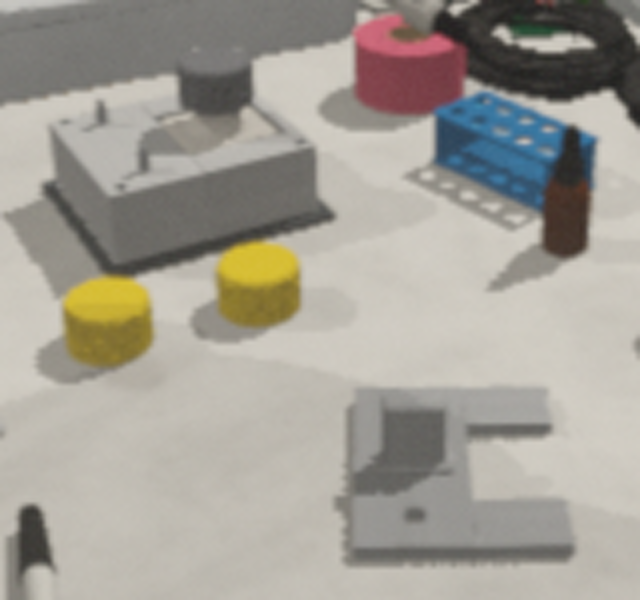

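```bash
cat >> h.py <<'E'
from scipy.optimize import least_squares
def fit(obs,x0,free_z=False):
    # obs: (cam,(u,v),(lx,ly,z)) mm local, z abs
    L=[(c,np.array(p),np.array(l)/1000) for c,p,l in obs]
    def r(q):
        c,s=np.cos(q[2]),np.sin(q[2]); o=[]
        for cam,p,l in L:
            w=[q[0]+c*l[0]-s*l[1],q[1]+s*l[0]+c*l[1],l[2]+(q[3] if free_z else 0)]
            o.append(proj(cam,w)-p)
        return np.hstack(o)
    f=least_squares(r,x0,loss="soft_l1"); return f.x,r(f.x).reshape(-1,2)
E
cat > m.py <<'E'
from h import *
np.set_printoptions(suppress=True,precision=4)
T=lambda u,v:("top",(160+u/3.6,170+v/3.6)); S=lambda u,v:("side",(160+u/4,160+v/4))
H=[T(52,52)+((44,62,55),),T(230,58)+((44,-62,55),),T(37,255)+((-100,62,55),),T(217,262)+((-100,-62,55),),T(128,100)+((0,0,102),)]
HS=[S(120,188)+((-100,-62,55),),S(53,122)+((-100,62,55),),S(315,152)+((44,-62,55),),S(101,103)+((-68,40,73),),S(144,152)+((-68,-40,73),),S(215,62)+((0,0,102),)]
Q=[T(541,155)+((0,40,8),),T(640,211)+((0,-40,8),),T(497,180)+((-30,62,8),),T(645,268)+((-30,-62,8),),T(712,138)+((73,-62,8),),T(568,54)+((73,62,8),),T(648,176)+((73-45,-29,8),),T(580,135)+((28,29,8),)]
QS=[S(415,514)+((0,-40,8),),S(348,549)+((-30,-62,8),),S(573,545)+((73,-62,8),),S(548,390)+((73,62,8),),S(468,430)+((28,29,8),),S(470,500)+((28,-29,8),)]
for n,a,b,x0 in(("holder",H,HS,[.57,.12,0]),("plate",Q,QS,[.556,-.203,-.4])):
    for o in(a,b,a+b):
        x,r=fit(o,x0); print(n,x,"rms px",np.sqrt((r**2).mean()))
    print(r)
E
python3 m.py
```

```text
holder [0.5699 0.1202 0.0597] rms px 0.7013060961875591
holder [0.5735 0.1145 0.0557] rms px 1.3670980755504603
holder [0.5721 0.1193 0.0654] rms px 1.3553697362381851
[[ 0.3882 -1.6797]
 [ 0.7502 -1.9046]
 [-0.1116  0.1393]
 [ 1.5289 -0.3014]
 [-0.0037 -0.8173]
 [-3.3762  2.446 ]
 [-2.0287  0.0077]
 [ 0.4224 -1.8302]
 [-0.7146 -0.8386]
 [-0.8422 -1.5776]
 [-0.6051 -0.5655]]
plate [ 0.5576 -0.2007 -0.4515] rms px 0.8675914871724827
plate [ 0.5586 -0.2023 -0.4597] rms px 0.509066651808456
plate [ 0.5584 -0.2015 -0.4539] rms px 0.7898790270185096
[[ 0.882   0.0901]
 [ 0.6243  0.671 ]
 [-0.0674 -1.4238]
 [ 1.2272 -0.5512]
 [ 1.527   1.3381]
 [-0.2695  0.3779]
 [-0.1731 -1.0994]
 [-0.9571 -1.2786]
 [-0.4708  0.2489]
 [ 0.255  -0.4889]
 [-0.3461  0.6459]
 [-0.4896 -0.7248]
 [-0.6579 -1.2297]
 [ 0.1839 -0.081 ]]
```

Both poses fit well: plate at about (0.558, -0.2015), yaw -0.455; holder at about (0.570, 0.119), yaw 0.06. The crop confirms the grey cap on the jar. Now I move over the tab.

servo_tool:
  moves:
    - [-1,[404,404,-131],[0,0,-0.704]]
    - [-1,[404,404,-131],[0,0,-0.704]]
    - [-1,[404,404,-131],[0,0,-0.704]]
    - [-1,[404,404,-131],[0,0,-0.704]]
    - [-1,[404,404,-131],[0,0,-0.704]]
    - [-1,[404,404,-131],[0,0,-0.704]]
    - [-1,[404,404,-131],[0,0,-0.704]]
    - [-1,[404,404,-131],[0,0,-0.704]]
    - [-1,[404,404,-131],[0,0,-0.704]]
    - [-1,[404,404,-131],[0,0,-0.704]]
    - [-1,[404,404,-131],[0,0,-0.704]]
    - [-1,[404,404,-131],[0,0,-0.704]]
    - [-1,[404,404,-131],[0,0,-0.704]]
    - [-1,[404,404,-131],[0,0,-0.704]]
    - [-1,[404,404,-131],[0,0,-0.704]]
    - [-1,[404,404,-131],[0,0,-0.704]]

```text
time: 2.7
position: [0.5573, -0.2028, 0.1007]
eef_rot: [0.974, -0.226, 0.0, 0.0]
wrist_force: [-0.1, -0.1, 0.3]
finger_gap: 0.0856
finger_force: 0.0
```

servo_tool:
  moves:
    - [-1,[0,0,-40],[0,0,0]]
    - [-1,[0,0,-70],[0,0,0]]
    - [-1,[0,0,-85],[0,0,0]]
    - [-1,[0,0,-85],[0,0,0]]
    - [1,[0,0,-85],[0,0,0]]
    - [1,[0,0,-85],[0,0,0]]
    - [1,[0,0,-85],[0,0,0]]
    - [1,[0,0,-85],[0,0,0]]
    - [1,[0,0,-85],[0,0,0]]
    - [1,[0,0,-85],[0,0,0]]
    - [1,[0,0,-85],[0,0,0]]
    - [1,[0,0,-85],[0,0,0]]
    - [1,[0,0,-85],[0,0,0]]
    - [1,[0,0,-85],[0,0,0]]

```text
time: 4.1
position: [0.5583, -0.2018, 0.016]
eef_rot: [0.974, -0.226, 0.0, 0.0]
wrist_force: [-1.1, 1.7, 8.5]
finger_gap: 0.0109
finger_force: 59.7
```

servo_tool:
  moves:
    - [1,[0,0,15],[0,0,0]]
    - [1,[0,0,40],[0,0,0]]
    - [1,[0,0,75],[0,0,0.0]]
    - [1,[0,20,110],[0,0,0.05]]
    - [1,[-5,50,130],[0,0,0.1]]
    - [1,[-15,85,140],[0,0,0.16]]
    - [1,[-22,120,140],[0,0,0.22]]
    - [1,[-28,155,140],[0,0,0.28]]
    - [1,[-34,190,140],[0,0,0.34]]
    - [1,[-40,225,140],[0,0,0.4]]
    - [1,[-48,260,140],[0,0,0.46]]
    - [1,[-54,290,140],[0,0,0.516]]
    - [1,[-56,310,140],[0,0,0.516]]
    - [1,[-56,317,140],[0,0,0.516]]
    - [1,[-56,317,140],[0,0,0.516]]
    - [1,[-56,317,140],[0,0,0.516]]
    - [1,[-56,317,140],[0,0,0.516]]

```text
time: 5.8
position: [0.5021, 0.1143, 0.1554]
eef_rot: [1.0, 0.03, 0.0, 0.0]
wrist_force: [-0.0, 0.3, -2.2]
finger_gap: 0.0112
finger_force: 58.6
```

```bash
python3 - <<'E'
from h import *
np.set_printoptions(suppress=True,precision=4)
s=snapshot("side")[:,:,::-1]; t=snapshot("top")[:,:,::-1]
a=cv2.resize(s[110:260,130:290],None,fx=4,fy=4,interpolation=cv2.INTER_CUBIC)
cv2.imwrite("pics/d1.png",a)
b=cv2.resize(t[150:270,130:290],None,fx=4,fy=4,interpolation=cv2.INTER_CUBIC)
cv2.imwrite("pics/d2.png",b)
E
```

```text
(no output)
```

View pics/d1.png

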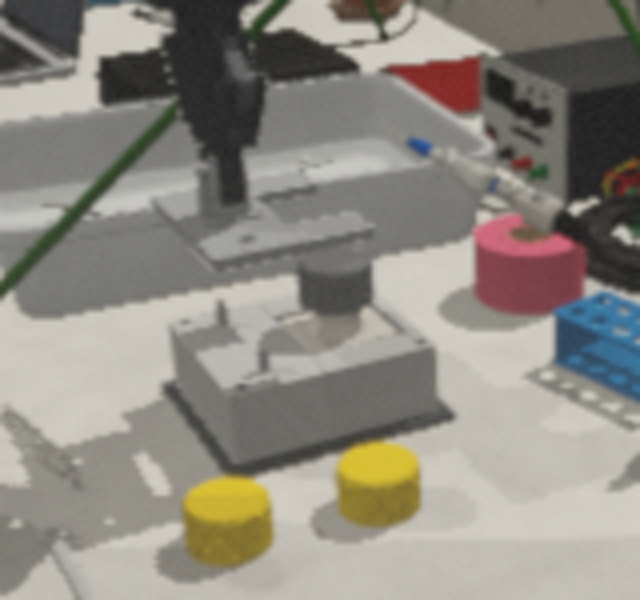

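View pics/d2.png

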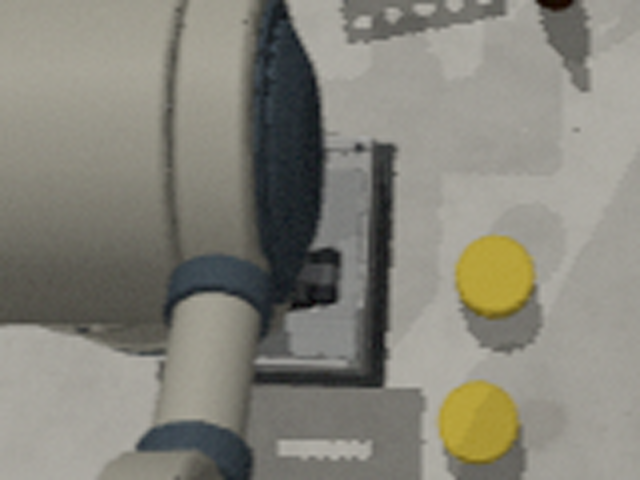

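Side: the plate hangs level over the holder, slot toward the cap; pins at about (185,186) and (196,198). The top camera is blocked by the arm. Next I compute the offset between pins and plate from these pixels.

```bash
python3 - <<'E'
from h import *
np.set_printoptions(suppress=True,precision=4)
S=lambda u,v:(130+u/4,110+v/4); T=lambda u,v:(160+u/3.6,170+v/3.6)
for n,z,a,b in(("sidetip",.073,S(221,302),S(264,350)),("sidebase",.055,S(221,325),S(264,372))):
    p,q=onz("side",*a,z),onz("side",*b,z); print(n,p,q,(p+q)/2,np.linalg.norm(p-q))
for z in(.055,.064,.073):
    p,q=onz("top",*T(66,206),z),onz("top",*T(187,210),z); print("top",z,(p+q)/2,np.linalg.norm(p-q))
# expected positions in pictures for hypotheses
for n,h in(("A",(.5705,.119,.06)),("B",(.5735,.1145,.056))):
    c,s=np.cos(h[2]),np.sin(h[2])
    for y in(40,-40):
        for z in(.055,.073):
            w=[h[0]-.068*c-s*y/1e3,h[1]-.068*s+c*y/1e3,z]
            us=(proj("side",w)-[130,110])*4; ut=(proj("top",w)-[160,170])*3.6
            print(n,y,z,us,ut)
# plate in hand
pl=[(S(155,203),(-30,62,147.5)),(S(213,258),(-30,-62,147.5)),(S(374,229),(73,-62,147.5)),(S(215,268),(-30,-62,139.5))]
x,r=fit([("side",)+p for p in pl],[.502,.114,.06]); print(x,r)
print(marks("side","plate"),marks("side","tab"),marks("side","slot"),marks("side","pins_mid"),marks("side","mouth"))
for p in((.5021,.1143,.1395),(.5021,.1143,.1695),(.57,.1183,.1395),(.5026,.115,.055)):print(proj("side",p))
E
```

```text
sidetip [0.5023 0.1503 0.073 ] [0.5069 0.0682 0.073 ] [0.5046 0.1092 0.073 ] 0.08216681277724965
sidebase [0.5013 0.1529 0.055 ] [0.507  0.0736 0.055 ] [0.5041 0.1133 0.055 ] 0.07956135648636467
top 0.055 [0.5053 0.1192 0.055 ] 0.0814198977857477
top 0.064 [0.5044 0.1176 0.064 ] 0.08055618070234316
top 0.073 [0.5035 0.116  0.073 ] 0.07969246361893863
A 40 0.055 [218.7537 324.1997] [ 72.8159 210.5726]
A 40 0.073 [216.1461 300.0081] [ 67.2581 207.4201]
A -40 0.055 [260.2881 371.7327] [191.7864 214.6715]
A -40 0.073 [257.8699 346.256 ] [188.7442 211.605 ]
B 40 0.055 [224.9902 325.7199] [ 79.696 206.515]
B 40 0.073 [222.429  301.4836] [ 74.2876 203.279 ]
B -40 0.055 [266.5887 373.597 ] [198.5533 211.0852]
B -40 0.073 [264.2208 348.0684] [195.6562 207.9449]
[0.504  0.1121 0.0414] [[-0.1835 -2.2859]
 [-0.0474  0.3272]
 [ 0.4734 -0.5172]
 [-0.2078  0.9883]]
[(0.73, array([186.9, 170. ]))] [(0.57, array([183.2, 152.7])), (0.27, array([213.3, 184.3]))] [(0.97, array([211. , 165.2]))] [(0.68, array([191.5, 195.3]))] [(0.46, array([215.9, 175.5]))]
[186.5111 166.8127]
[185.3593 155.5009]
[211.6385 161.866 ]
[189.6876 196.78  ]
```

servo_tool:
  moves:
    - [1,[1,0.5,-15],[0,0,0]]
    - [1,[1,0.5,-35],[0,0,0]]
    - [1,[1,0.5,-50],[0,0,0]]
    - [1,[1,0.5,-57],[0,0,0]]
    - [1,[1,0.5,-57],[0,0,0]]
    - [1,[1,0.5,-57],[0,0,0]]

```text
time: 6.75
position: [0.5032, 0.1158, 0.0987]
eef_rot: [1.0, 0.03, 0.0, -0.0]
wrist_force: [0.4, 0.4, -1.7]
finger_gap: 0.0112
finger_force: 58.6
```

```bash
python3 - <<'E'
from h import *
save("side","e1.png",(160,140,250,220),7)
print(observe()["position"],observe()["wrist_force"],observe()["torque"])
E
```

```text
[0.50334354 0.11577971 0.09892185] [ 0.32790621  0.11860709 -1.82053493] [0.04895956 0.05490319 0.05934491]
```

View pics/e1.png

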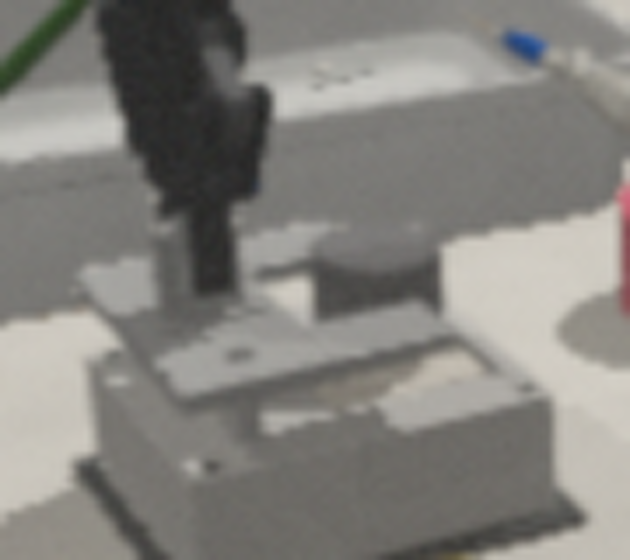

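Side: the front hole is at (194,190.6), the front pin is hidden under the plate, and the cap stands in the slot.

```bash
python3 - <<'E'
from h import *
np.set_printoptions(suppress=True,precision=4)
C=lambda u,v:(160+u/7,140+v/7)
for z in(.089,.091,.093): print(onz("side",*C(238,354),z))
z=.0908
pl=[(C(80,270),(-30,62,90.8)),(C(172,393),(-30,-62,90.8)),(C(460,331),(73,-62,90.8)),(C(238,354),(0,-40,90.8))]
x,r=fit([("side",)+p for p in pl],[.502,.114,.06]); print(x,r)
for l in((-30,62),(-30,-62),(73,-62),(0,-40),(73,62)):
    c,s=np.cos(.06),np.sin(.06); print(l,(proj("side",[.5033+(c*l[0]-s*l[1])/1e3,.1158+(s*l[0]+c*l[1])/1e3,.0908])-[160,140])*7)
E
```

```text
[0.5056 0.0762 0.089 ]
[0.5045 0.0721 0.091 ]
[0.5035 0.068  0.093 ]
[0.5044 0.1134 0.0261] [[-0.0401 -0.452 ]
 [ 0.5454  0.2598]
 [-0.8787  0.4945]
 [ 0.1993 -0.2129]]
(-30, 62) [ 70.7898 267.1556]
(-30, -62) [177.6913 392.5387]
(73, -62) [451.2572 328.7901]
(0, -40) [238.1368 349.7402]
(73, 62) [322.0974 215.1035]
```

servo_tool:
  moves:
    - [1,[0,-0.8,-3],[0,0,0]]
    - [1,[0,-0.8,-6],[0,0,0]]
    - [1,[0,-0.8,-9],[0,0,0]]
    - [1,[0,-0.8,-11],[0,0,0]]
    - [1,[0,-0.8,-13],[0,0,0]]
    - [1,[0,-0.8,-15],[0,0,0]]
    - [1,[0,-0.8,-15],[0,0,0]]

```text
time: 7.5
position: [0.5052, 0.1164, 0.084]
eef_rot: [1.0, 0.03, 0.002, -0.001]
wrist_force: [8.6, 17.5, 0.2]
finger_gap: 0.0114
finger_force: 59.1
```

Side load (+x, +y) with almost no vertical load: the pins are in the holes and push the plate that way. I comply.

servo_tool:
  moves:
    - [1,[1,1.5,0],[0,0,0]]
    - [1,[2,2.5,0],[0,0,0]]
    - [1,[2.5,2.5,0],[0,0,0]]
    - [1,[2.5,2.5,0],[0,0,0]]

```text
time: 7.9
position: [0.5055, 0.1175, 0.0832]
eef_rot: [1.0, 0.03, 0.0, -0.0]
wrist_force: [0.7, 4.3, 0.3]
finger_gap: 0.0106
finger_force: 59.5
```

```bash
python3 -c "
from h import *
o=observe();print(o['position'],o['eef_rot'],o['wrist_force'],o['torque'])"
```

```text
[0.50547741 0.11748544 0.08322267] [ 9.99539871e-01  3.03321755e-02  2.19677009e-05 -7.08647631e-05] [0.73029921 4.29691029 0.27595503] [ 0.69447988 -0.2751362   0.01310172]
```

servo_tool:
  moves:
    - [1,[0,0.7,-2],[0,0,0]]
    - [1,[0,0.7,-4],[0,0,0]]
    - [1,[0,0.7,-6],[0,0,0]]
    - [1,[0,0.7,-8],[0,0,0]]
    - [1,[0,0.7,-8],[0,0,0]]

```text
time: 8.4
position: [0.5058, 0.1183, 0.075]
eef_rot: [1.0, 0.03, 0.0, -0.0]
wrist_force: [4.4, 5.6, -2.4]
finger_gap: 0.0112
finger_force: 59.0
```

```bash
python3 -c "
from h import *
o=observe();print(o['position'],o['eef_rot'],o['wrist_force'],o['torque'])"
```

```text
[0.50575902 0.11830164 0.07499573] [ 9.99541219e-01  3.02858986e-02  3.02807768e-04 -1.54098047e-04] [ 4.42170957  5.60690665 -2.40603608] [ 0.97486875 -0.77150051 -0.09517395]
```

Small forces and still descending freely. I carry on in the same way.

servo_tool:
  moves:
    - [1,[0.6,0.8,-1.5],[0,0,0]]
    - [1,[0.6,0.8,-3],[0,0,0]]
    - [1,[0.6,0.8,-4],[0,0,0]]
    - [1,[0.6,0.8,-4.7],[0,0,0]]
    - [1,[0.6,0.8,-5],[0,0,0]]
    - [1,[0.6,0.8,-5],[0,0,0]]

```text
time: 9.0
position: [0.5057, 0.1188, 0.0709]
eef_rot: [1.0, 0.03, -0.0, 0.0]
wrist_force: [-4.8, 0.3, 19.5]
finger_gap: 0.0112
finger_force: 62.5
```

```bash
python3 -c "
from h import *
o=observe();print(o['position'],o['eef_rot'],o['wrist_force'],o['torque'])"
```

```text
[0.50565713 0.1188077  0.07090912] [ 9.99536323e-01  3.04487600e-02 -6.99105602e-05  8.56345769e-05] [-4.83764401  0.26343254 19.53626838] [0.014915   0.71545642 0.02497116]
```

TCP is 0.0709, exactly seat height plus grasp height, with 19 N upward: seated. I open partly, to stay inside the pins, and lift.

servo_tool:
  moves:
    - [1,[-0.4,0,1],[0,0,0]]
    - [0.3,[-0.4,0,1],[0,0,0]]
    - [0.3,[-0.4,0,1],[0,0,0]]
    - [0.3,[-0.4,0,1],[0,0,0]]
    - [0.3,[-0.4,0,1],[0,0,0]]
    - [0.3,[-0.4,0,20],[0,0,0]]
    - [0.3,[-0.4,0,50],[0,0,0]]
    - [-1,[-0.4,0,90],[0,0,0]]
    - [-1,[-0.4,-100,130],[0,0,0]]
    - [-1,[-0.4,-130,150],[0,0,0]]
    - [-1,[0,-170,150],[0,0,0]]
    - [-1,[0,-200,150],[0,0,0]]
    - [-1,[0,-200,150],[0,0,0]]
    - [-1,[0,-200,150],[0,0,0]]

```text
time: 10.4
position: [0.506, -0.0827, 0.2204]
eef_rot: [1.0, 0.029, 0.0, 0.0]
wrist_force: [0.4, 0.2, -0.1]
finger_gap: 0.0854
finger_force: 0.0
```

```bash
python3 - <<'E'
from h import *
s=snapshot("side")[:,:,::-1]; t=snapshot("top")[:,:,::-1]
f=lambda a:cv2.resize(a,(390,390),interpolation=cv2.INTER_CUBIC)
cv2.imwrite("pics/f.png",np.hstack([f(s[150:240,165:255]),f(t[170:255,160:245])]))
for c in("side","top"):
    for k in("plate","tab","slot","cap","cap_grip","mouth"): print(c,k,marks(c,k))
E
```

```text
side plate [(0.93, array([188.2, 199.6])), (0.54, array([289.1, 206. ]))]
side tab [(0.9, array([187.9, 184.7]))]
side slot [(0.81, array([216.5, 191.4]))]
side cap [(0.65, array([186.4, 246.4])), (0.64, array([222.8, 236.4])), (0.35, array([338.1, 241.9]))]
side cap_grip [(0.66, array([184.8, 238.5])), (0.56, array([222.7, 230.9])), (0.52, array([212.7, 178.1]))]
side mouth [(0.51, array([214.4, 176.9]))]
top plate [(0.67, array([196.1, 231.9]))]
top tab [(0.66, array([195.8, 225.8]))]
top slot [(0.68, array([198.1, 203.5]))]
top cap [(0.87, array([196.4, 200.1])), (0.84, array([248.1, 257.7]))]
top cap_grip [(0.93, array([193.9, 195.3])), (0.57, array([247. , 252.1]))]
top mouth [(0.5, array([194.2, 198.3]))]
```

View pics/f.png

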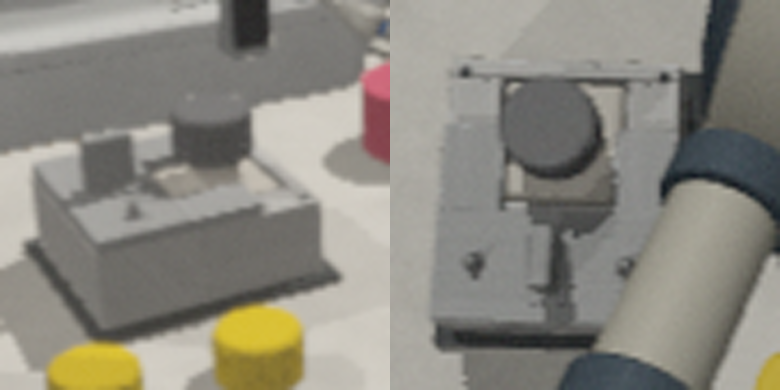

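The plate lies flush with both pins through, so the jar axis is near (0.5736, 0.1226). Now I move above the cap, pre-turned by -30°.

servo_tool:
  moves:
    - [-1,[15,45,0],[0,0,-0.1]]
    - [-1,[30,90,-10],[0,0,-0.22]]
    - [-1,[45,135,-20],[0,0,-0.35]]
    - [-1,[60,180,-30],[0,0,-0.48]]
    - [-1,[67.5,205,-40],[0,0,-0.52]]
    - [-1,[67.5,205,-40],[0,0,-0.52]]
    - [-1,[67.5,205,-80],[0,0,-0.52]]
    - [-1,[67.5,205,-115],[0,0,-0.52]]
    - [-1,[67.5,205,-140],[0,0,-0.52]]
    - [-1,[67.5,205,-147],[0,0,-0.52]]
    - [-1,[67.5,205,-147],[0,0,-0.52]]
    - [-1,[67.5,205,-147],[0,0,-0.52]]

```text
time: 12.3
position: [0.5743, 0.1238, 0.0745]
eef_rot: [0.974, -0.228, 0.001, -0.0]
wrist_force: [-0.6, -0.5, 0.9]
finger_gap: 0.0851
finger_force: 0.0
```

```bash
python3 - <<'E'
from h import *
save("side","g.png",(155,120,265,220),6)
o=observe();print(o['position'],o['eef_rot'],o['wrist_force'],o['qpos'])
E
```

```text
[0.5744069  0.12386714 0.07476113] [ 9.73750299e-01 -2.27616281e-01  1.02763529e-03 -3.56968244e-04] [0.17198224 0.74739382 1.09804136] [ 1.10796380e-01  6.30804872e-01  1.59854570e+00 -1.68008981e-05
  9.10066381e-01  2.14086129e+00]
```

View pics/g.png

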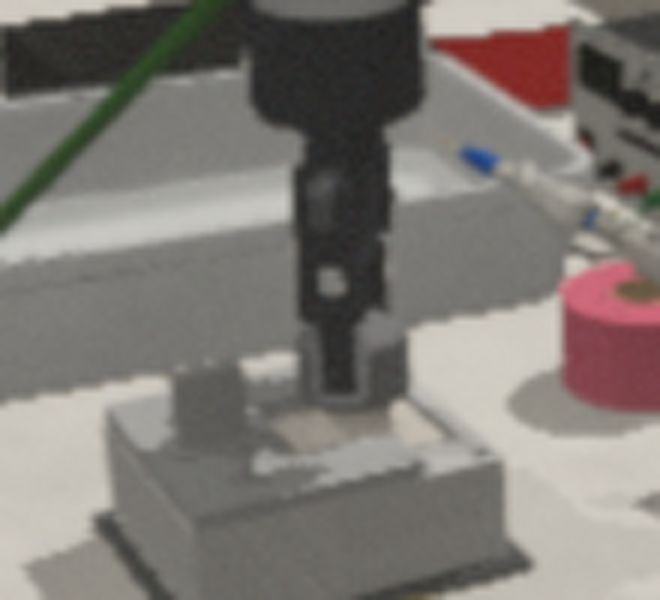

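The fingers straddle the grey cap, its centre at about (214,180) behind the near finger, and clear the tab. Close.

servo_tool:
  moves:
    - [1,[0,0,-1],[0,0,0]]
    - [1,[0,0,-1],[0,0,0]]
    - [1,[0,0,-1],[0,0,0]]
    - [1,[0,0,-1],[0,0,0]]
    - [1,[0,0,-1],[0,0,0]]
    - [1,[0,0,-1],[0,0,0]]
    - [1,[0,0,-1],[0,0,0]]

```text
time: 13.05
position: [0.5737, 0.1237, 0.0727]
eef_rot: [0.974, -0.228, 0.0, 0.0]
wrist_force: [-0.6, -3.7, 5.7]
finger_gap: 0.0485
finger_force: 60.9
```

```bash
python3 - <<'E'
from h import *
o=observe();print(o['position'],o['eef_rot'],o['wrist_force'],o['torque'])
E
```

```text
[0.57367461 0.12373768 0.07265886] [ 9.73757206e-01 -2.27589175e-01  2.59353319e-04  6.07217061e-05] [-0.55921254 -3.71088302  5.70630398] [-0.57022601  0.24168651  0.01216927]
```

servo_tool:
  moves:
    - [1,[0,-0.7,-1.5],[0,0,0]]
    - [1,[0,-0.7,-3],[0,0,0]]
    - [1,[0,-0.7,-4.5],[0,0,0]]
    - [1,[0,-0.7,-6],[0,0,0]]
    - [1,[0,-0.7,-6],[0,0,0]]
    - [1,[0,-0.7,-6],[0,0,0]]

```text
time: 13.65
position: [0.5737, 0.1236, 0.0669]
eef_rot: [0.974, -0.228, 0.0, -0.0]
wrist_force: [-3.4, 1.4, 11.9]
finger_gap: 0.0487
finger_force: 61.6
```

```bash
python3 - <<'E'
from h import *
o=observe();print(o['position'],o['eef_rot'],o['wrist_force'],o['torque'],o['finger_gap'])
E
```

```text
[0.57367075 0.12359434 0.06693052] [ 9.73762570e-01 -2.27566015e-01  2.73002038e-04 -3.02130709e-04] [-3.44669537  1.41783379 11.85375474] [ 0.23174522  0.57078057 -0.00365636] 0.04867692848319247
```

Force of 11.9 N means about 5.5 mm pressed. Turn counterclockwise.

servo_tool:
  moves:
    - [1,[-0.4,0,-0.3],[0,0,0.08]]
    - [1,[-0.4,0,-0.3],[0,0,0.16]]
    - [1,[-0.4,0,-0.3],[0,0,0.24]]
    - [1,[-0.4,0,-0.3],[0,0,0.32]]
    - [1,[-0.4,0,-0.3],[0,0,0.4]]
    - [1,[-0.4,0,-0.3],[0,0,0.48]]
    - [1,[-0.4,0,-0.3],[0,0,0.56]]
    - [1,[-0.4,0,-0.3],[0,0,0.64]]
    - [1,[-0.4,0,-0.3],[0,0,0.72]]
    - [1,[-0.4,0,-0.3],[0,0,0.8]]
    - [1,[-0.4,0,-0.3],[0,0,0.88]]
    - [1,[-0.4,0,-0.3],[0,0,0.96]]
    - [1,[-0.4,0,-0.3],[0,0,1.05]]
    - [1,[-0.4,0,-0.3],[0,0,1.05]]
    - [1,[-0.4,0,-0.3],[0,0,1.05]]

```text
time: 15.15
position: [0.5741, 0.1235, 0.067]
eef_rot: [0.957, 0.291, 0.001, 0.0]
wrist_force: [1.0, 0.5, 12.2]
finger_gap: 0.0486
finger_force: 61.6
```

```bash
python3 - <<'E'
from h import *
o=observe();print(o['position'],o['eef_rot'],o['wrist_force'],o['torque'],o['finger_gap'])
E
```

```text
[0.57413243 0.12348028 0.0669833 ] [9.56643513e-01 2.91258769e-01 1.22214103e-03 1.55987885e-04] [ 1.00449452  0.50138513 12.17428784] [ 0.08583488 -0.01941594  0.05838144] 0.048603834676437474
```

Turned 60° with little resisting torque. I lift a little and check the force.

servo_tool:
  moves:
    - [1,[0,0,2],[0,0,1e-09]]
    - [1,[0,0,4],[0,0,0]]
    - [1,[0,0,6],[0,0,0]]
    - [1,[0,0,9],[0,0,0]]
    - [1,[0,0,12],[0,0,0]]
    - [1,[0,0,12],[0,0,0]]

```text
time: 15.75
position: [0.573, 0.1233, 0.0782]
eef_rot: [0.957, 0.291, -0.0, -0.0]
wrist_force: [-0.6, -0.1, -0.5]
finger_gap: 0.0489
finger_force: 61.8
```

The force has dropped to the cap's weight: it is free. Lift to about 10 cm above the mouth.

servo_tool:
  moves:
    - [1,[0,0,8],[0,0,0]]
    - [1,[0,0,20],[0,0,0]]
    - [1,[0,0,36],[0,0,0]]
    - [1,[0,0,54],[0,0,0]]
    - [1,[0,0,72],[0,0,0]]
    - [1,[0,0,90],[0,0,0]]
    - [1,[0,0,104],[0,0,0]]
    - [1,[0,0,112],[0,0,0]]
    - [1,[0,0,112],[0,0,0]]
    - [1,[0,0,112],[0,0,0]]
    - [1,[0,0,112],[0,0,0]]
    - [1,[0,0,112],[0,0,0]]

```text
time: 16.95
position: [0.5727, 0.1232, 0.1893]
eef_rot: [0.957, 0.291, -0.001, -0.0]
wrist_force: [-0.8, 0.5, -0.3]
finger_gap: 0.0487
finger_force: 61.8
```

```bash
python3 - <<'E'
from h import *
s=snapshot("side")[:,:,::-1]
cv2.imwrite("pics/z.png",cv2.resize(s[90:230,150:280],None,fx=4,fy=4,interpolation=cv2.INTER_CUBIC))
o=observe();print(o['position'],o['wrist_force'],o['finger_gap'],np.abs(o['qvel']).max())
E
```

```text
[0.57283343 0.12320499 0.18938909] [ 0.03311231 -0.09097555  0.34516263] 0.04872496977017009 0.004064147654102451
```

View pics/z.png

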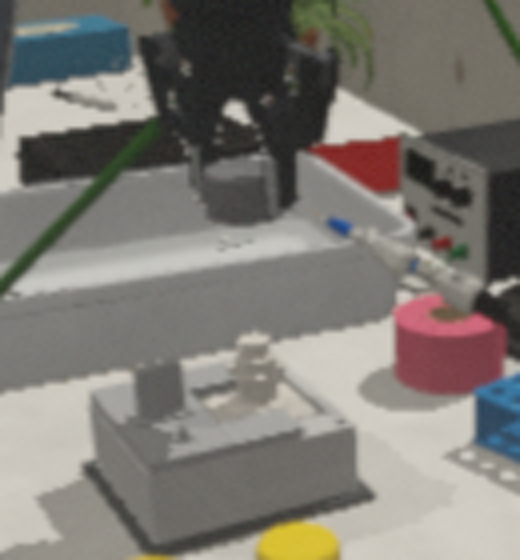

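The cap hangs upright in the gripper at about (210,138), above the open jar neck at (214,180). The plate is flush and the jar is in place.

```bash
python3 -c "
from plant import *
print(job_done())"
```

```text
the job is handed in; nothing more can be done
None
```

I handed in the job at about 17 s: the plate looked flush on its pins, and the grey cap was pressed, turned 60° and held upright about 10 cm above the jar's mouth; no verdict came back.

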